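# Open the sprung calliper case

## Task

Open the oak instrument case: draw its small steel bolt all the way back off the lid, then press slowly and gently down on the front of the pale grey lid until you feel the catch under it give, and get your hand away at once so that the lid swings fully open by itself. The lid is brittle, so never press on it with more than about 20 newtons, and leave the other things on the bench alone.

Things in the scene. Friction and masses are not known exactly. Their poses are not given: they have to be found in the camera images.
- case: Oak instrument case fixed to the bench, 90 mm high. Origin at bench height; its x axis points from the front deck (robot side) to the hinge side, z up. It reaches x -155 to +110 mm, y +-130 mm. A flat deck at 90 mm height fills x -155 to -95; behind it lies the pale grey inset lid, 190 (x) by 236 (y) by 5 mm, flush with deck and walls when shut, its front held by a hidden catch.
- lid_press (a point): Place to press: shallow darker round mark, 32 mm across, on the lid's top, 153 mm from the hinge; case frame (-55, 0, 90) mm when shut. It sinks against a spring (4-5 N), then the catch (7-9 N in all), which gives with a felt force drop to 4-5 N at a depth that differs from case to case, 5 to 15 mm here, not to be seen. 1 to 2 mm on is a hard rubber stop. The lid rises once let go after that.
- lid (a joint): Lid angle in rad: 0 shut, positive as its front edge rises, a little negative when pressed down, 1.35 fully open (nearly upright, on its stop). Once free it rises by itself at 0.3 rad/s (front edge 60 mm/s), slowing later, and needs some 6 s.
- bolt_tab (a point): Centre of the bolt's upright steel tab, 14 mm (case x) by 18 mm (case y), its top 14 mm above this point. It stands on a flat steel plate, 44 by 26 mm, whose top is 14 mm below this point, on the front deck: case frame (-112, -60, 109.5) mm when fully shut. 4.5 mm high guide strips run on the deck 17 mm either side.
- bolt (a joint): How far the bolt is drawn back along the case's -x (towards the robot), in m: 0 to 0.004 at the start, its plate reaching about 10 mm over the lid's front edge and keeping it shut; 0.022 all the way back, at its stop. It slides stiffly, about 2.5 N, and stays where it is left.
- skullcap: Bone-coloured dome (skull top), 164 mm across, 69 mm high, loose on the bench; origin at the centre of its underside. Leave alone.
- jawbone: Bone-coloured U-shaped lower jaw, about 110 by 100 by 50 mm, loose; origin at bench height in its middle. Leave alone.
- flask: Orange drinking bottle, 72 mm across, 190 mm high, loose; origin at the centre of its underside. Leave alone.
- notebook: Closed blue notebook, 210 by 150 by 11 mm, loose; origin at the centre of its underside. Leave alone.
- lid_hinge (a point): Middle of the lid's hinge line, at the case's far side: case frame (98, 0, 85) mm. The line runs along the case's y axis.

How it is judged:
On the way, in this order (a step that is already met when the one before it is completed fails the run):
1. the bolt is drawn back off the lid while the lid is still shut (value of joint bolt above 0.018 m and value of joint lid below 0.03 rad), for 0.1 s.
2. the lid has popped open (value of joint lid above 0.2 rad), for 0.1 s.
At the end, for the whole second after the job is handed in: The lid stands fully open (more than 1.25 rad) and at rest, and the bolt is still drawn back (more than 18 mm) (value of joint lid above 1.25 rad and velocity of joint lid below 0.1 rad/s and value of joint bolt above 0.018 m); the robot touches nothing.
It fails at once if the lid is pressed or struck with more than 25 N (contact force between any of the fingers, the arm and lid above 25 N).
It fails at once if the lid is pressed down while the bolt is still across it (value of joint lid below -0.015 rad and value of joint bolt below 0.012 m).
It fails at once if the robot gets in the way of the opening lid, rides on it or lifts it (touches it when it is more than 0.2 rad open) (value of joint lid above 0.2 rad and contact force between any of the fingers, the arm and lid above 1 N).
It fails at once if a bystander is disturbed (moved more than 20 mm) (distance of any of skullcap, jawbone, flask, notebook from where it was at the start of the episode above 0.02 m).
It also fails if it takes over 54 s, if anything falls off the work surface, if the arm or the gripper's body presses on something with over 40 N, if the wrist force passes 120 N, or if a joint passes its speed limit or range.

## Robot

A 6-joint arm with a two-finger parallel gripper is mounted at the origin on the work surface. World frame = base frame: x ahead of the robot, y to its left, z up, the work surface at z = 0. Lengths are in m, angles in rad, forces in N, time in s.
With the tool pointing down it reaches from about 0.4 to 0.825 m from the base axis. Payload 7 kg.
Tool frame: the origin (TCP) lies midway between the tips of the shut fingers; the grasp point (between the pads) lies 19 mm behind it (env.hold_point_z is the z of the grasp point in the tool frame, in m); z points along the fingers, y is the line along which they close (so a half turn about z gives the same grasp; the last joint's range is limited). The gripper opens to 85 mm and grips with 20 to 120 N. Pads are 22 mm wide; open, the fingers measure 114 mm over their backs; the gripper's body (76 mm by 85 mm) begins 54 mm behind the grasp point. The pads swing forward as they close: fully open they stand 13 mm farther back than shut.
Start: joints at [1.627, 0.359, 0.012, 0, -1.224, -0.288], TCP at [0.155, 0.657, 0.231] pointing down, gripper open.
Joint ranges: [-3.07, 3.07], [-1.43, 2.12], [-1.02, 1.25], [-3.03, 1.67], [-3.05, -0], [-3.03, 3.03]. Speed limits (rad/s): [2.39, 2.39, 3.01, 3.14, 3.14, 3.14].

## Interface

Orientations are given as a unit quaternion [x, y, z, w].
In Python, from rig import env gives the robot as it stands.
- The arm moves only by the shell command python3 -m handwheel 'ROWS' [OPENING] [FORCE]. ROWS is JSON, a list that holds one entry, the list of rows, each a list of 4 numbers: the shift along the tool's x, y, z in units of 25 mm (1.0 is 25 mm), then the turn about the tool's z in units of 10 degrees (1.0 is 10 degrees). A call has 1 to 20 rows; each row shifts and turns the commanded pose from where the row before left it, along the tool's axes as they then stand; what a row does not reach is not made up. A row lasts 1/8 s, in which the tool goes at most 62.5 mm and 10.7 degrees, less where a joint would pass 70% of its speed; a pose out of reach is approached as far as the arm can. A call is refused whole if a number of a shift passes 1 or a number of a turn 1, either way. A call with a gripper value outside its range is refused whole. OPENING is the opening, from -1 (shut) to 1 (fully open), set as the call begins (- or left out, the last holds). The fingers move at their own pace and stop on an object; FORCE is the grip in N (left out, the last holds). Time passes only in rows, so rows that do not move let the fingers close. It gives the time, the measured TCP pose, the force, the opening and the grip force at its end, in the units of the state.
- env.get_obs(): the state, without advancing time (a new reading comes with each control period).
- env.read_camera(name): name is "scene" or "top"; returns a dict with "pixels" (384x512x3 uint8, red, green, blue), "vertical_fov" (degrees; the focal length in pixels is half the picture's height over the tangent of half this angle, whatever the lens; pixels are square), "cx", "cy" (the principal point, pixels), "cam_to_world" (4x4, takes a point from camera to world coordinates). Camera axes: x right, y down, z forward; pixel columns grow to the right and rows downward; lengths in m; the calibration is good to about 2 mm. A picture is of the moment at which its call begins. There is no depth.
- env.hand_in(): hands the job in; it is judged then, once.
The state is a dict: "t": time; "joint_pos": joint angles; "joint_velocities": joint speeds; "tau": joint torques, N m; "tcp_pos": TCP position; "ee_rot": TCP orientation; "force": force on the tool from outside, world axes, zero at the start; "ft_torque": the same for the moment, N m; "finger_gap": finger opening in m; "grasp_force": force on a finger pad.
Only numpy, scipy, OpenCV 4.12 (cv2) and the standard library are available. Lean on these libraries where they do the work, as an engineer would, in place of code of your own. Each camera call takes 0.05 s, during which the arm holds its last target. There are 200 camera calls.

## Working session

There is one attempt and no reset: what is moved stays moved. The work goes in short steps, Python scripts to look and compute and a shell command to move; the robot and the scene stay as the last step left them, time stands still between calls to the robot, and variables do not carry over. Pictures are saved under pics/ and viewed, at most 10 in all, crops included, and the job is handed in when it is done.

```bash
mkdir -p pics; python3 - <<'E'
from rig import env
import cv2,pickle
d={}
for n in("scene","top"):
    c=env.read_camera(n);d[n]=c
    cv2.imwrite(f"pics/{n}0.png",cv2.cvtColor(c["pixels"],cv2.COLOR_RGB2BGR))
    print(n,c["vertical_fov"],c["cx"],c["cy"],c["cam_to_world"])
pickle.dump(d,open("d0.pkl","wb"))
o=env.get_obs();print(o)
E
```

```text
scene 43.79721910532929 258.86863209872644 195.92480119566605 [[ 0.89825684  0.28254709 -0.33660331  1.1547617 ]
 [ 0.43943151 -0.58771139  0.67933443 -1.15254716]
 [-0.00588163 -0.7581309  -0.65207587  1.18022209]
 [ 0.          0.          0.          1.        ]]
top 44.16216192447625 258.5021588650995 198.80004079246459 [[-0.0130696  -0.99758903  0.06815649  0.45994815]
 [-0.99983871  0.0138779   0.01139948 -0.02311455]
 [-0.01231787 -0.06799651 -0.99760951  1.564683  ]
 [ 0.          0.          0.          1.        ]]
{'t': 0.1, 'joint_pos': array([ 1.62706844e+00,  3.59333911e-01,  1.11475721e-02, -3.13558992e-04,
       -1.22411580e+00, -2.88097352e-01]), 'joint_velocities': array([ 6.03821714e-04, -2.51242399e-03,  4.31197131e-04,  1.51264580e-04,
       -2.01422565e-05,  4.27656370e-04]), 'tau': array([-1.82070631e-03, -5.84766698e+01,  2.94108599e+01,  6.95461795e+00,
       -3.10903255e-03,  8.09639630e-06]), 'tcp_pos': array([0.15501163, 0.65650864, 0.23044315]), 'ee_rot': array([ 9.93283183e-01, -1.15706221e-01, -1.62325764e-05,  7.67030609e-04]), 'force': array([-1.25412607e+00, -2.70667591e-04, -2.00530298e-01]), 'ft_torque': array([ 0.02580969, -0.03486318,  0.01049012]), 'grasp_force': 0.0, 'finger_gap': 0.08531295449708853}
```

View pics/scene0.png

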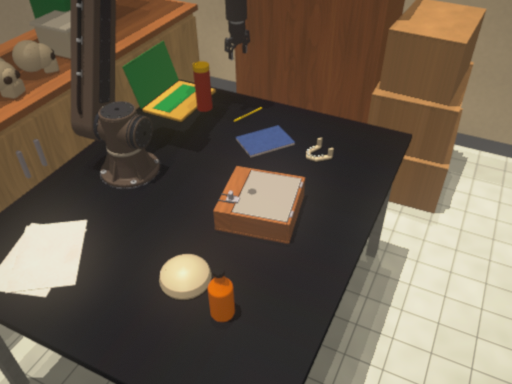

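View pics/top0.png

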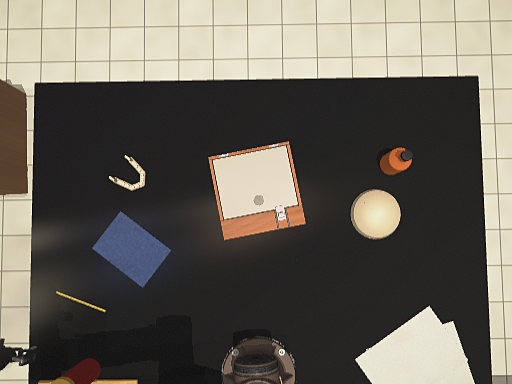

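The top view shows the lid quad at about (210–298, 146–220), its mark near (258,200) and the bolt near (281,213). The skullcap is at (376,214), the flask at (395,160), the notebook at (131,248) and the jaw at (130,175), all clear of the case.

```bash
cat > h.py <<'E'
import numpy as np,cv2
def ray(c,uv):
    f=192/np.tan(np.radians(c["vertical_fov"]/2));M=c["cam_to_world"]
    d=M[:3,:3]@np.array([(uv[0]-c["cx"])/f,(uv[1]-c["cy"])/f,1]);return M[:3,3],d
def onz(c,uv,z):
    o,d=ray(c,uv);return o+d*(z-o[2])/d[2]
def proj(c,p):
    f=192/np.tan(np.radians(c["vertical_fov"]/2));M=c["cam_to_world"]
    q=M[:3,:3].T@(np.asarray(p)-M[:3,3]);return np.array([c["cx"]+f*q[0]/q[2],c["cy"]+f*q[1]/q[2]])
E
python3 - <<'E'
import pickle,cv2,numpy as np
from h import *
d=pickle.load(open("d0.pkl","rb"))
for n,(x0,y0,x1,y1),ext in(("top",(205,135,310,245),0),("scene",(210,160,310,245),0)):
    c=d[n];im=c["pixels"];hsv=cv2.cvtColor(im,cv2.COLOR_RGB2HSV)
    m=((hsv[...,1]<60)&(hsv[...,2]>150)).astype(np.uint8)
    k=np.zeros_like(m);k[y0:y1,x0:x1]=1;m&=k
    m=cv2.morphologyEx(m,cv2.MORPH_OPEN,np.ones((7,7)))
    cn=max(cv2.findContours(m,0,2)[0],key=cv2.contourArea)
    w=np.array([onz(c,p[0],.09)[:2] for p in cv2.convexHull(cn)],np.float32)
    r=cv2.minAreaRect((w*1000).astype(np.float32));print(n,r,cv2.boxPoints(r).tolist())
    # dark mark inside lid
    fill=np.zeros_like(m);cv2.drawContours(fill,[cv2.convexHull(cn)],-1,1,-1);fill=cv2.erode(fill,np.ones((9,9)))
    g=im.mean(2);lab=((fill>0)&(g<np.median(g[fill>0])-25)).astype(np.uint8)
    N,L,S,C=cv2.connectedComponentsWithStats(lab)
    for i in range(1,N):
        if S[i,4]>20:print(" mark",C[i],S[i],onz(c,C[i],.09))
    b=cv2.resize(im[y0:y1,x0:x1],None,fx=5,fy=5,interpolation=cv2.INTER_CUBIC)
    cv2.imwrite(f"pics/{n}crop.png",cv2.cvtColor(b,cv2.COLOR_RGB2BGR))
E
```

```text
top ((613.7322998046875, 5.119438171386719), (191.27969360351562, 235.2633056640625), 10.49863338470459) [[498.2596435546875, 103.35511779785156], [541.12744140625, -127.96971130371094], [729.2049560546875, -93.11624145507812], [686.337158203125, 138.20858764648438]]
 mark [258.24705882 199.72941176] [253 195  11  11  85] [ 0.55780048 -0.00542899  0.09      ]
scene ((617.3265991210938, 4.188079833984375), (194.61671447753906, 233.67935180664062), 10.185929298400879) [[500.8896179199219, 101.97794342041016], [542.2142333984375, -128.01840209960938], [733.7635498046875, -93.6017837524414], [692.43896484375, 136.39456176757812]]
 mark [251.58536585 191.04878049] [248 188   8   7  41] [ 0.55708793 -0.00413461  0.09      ]
```

View pics/topcrop.png

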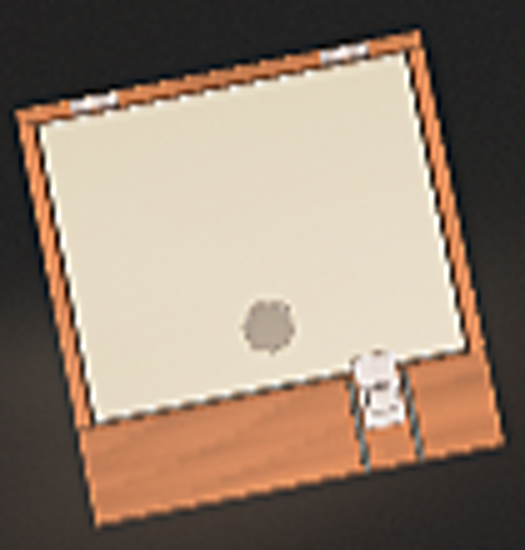

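View pics/scenecrop.png

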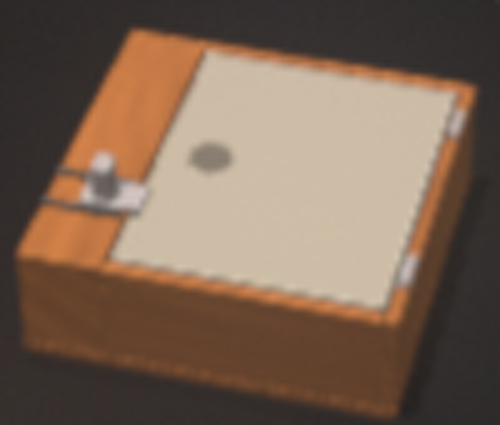

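Lid measures 191×235 mm in both views (true 190×236), so the case is at about (0.613, 0.005) with yaw 10.4°, and the mark agrees. I'll align the tool with the case and move over, staying high.

```bash
python3 -m handwheel '[[[0,0,0,-0.79],[0,0,0,-0.79],[0,0,0,-0.79],[0.55,1,0,0],[0.55,1,0,0],[0.55,1,0,0],[0.55,1,0,0],[0.55,1,0,0],[0.55,1,0,0],[0.55,1,0,0],[0.55,1,0,0],[0.55,1,0,0],[0.55,1,0,0],[0.55,1,0,0],[0.55,1,0,0],[0.55,1,0,0],[0.55,1,0,0],[0.55,1,0,0],[0.55,1,0,0]]]' 1
python3 -m handwheel '[[[0,1,0,0],[0,1,0,0],[0,1,0,0],[0,1,0,0],[0,1,0,0],[0,1,0,0],[0,1,0,0],[0,1,0,0],[0,1,0,0],[0,1,0,0],[0,1,0,0],[0,1,0,0],[0,1,0,0],[0,1,0,0],[0,0.8,0,0],[0,0,0,0]]]'
cat >> h.py <<'E'
from scipy.spatial.transform import Rotation as R
O=np.array([.613,.005]);A=np.radians(10.4)
X=np.array([np.cos(A),np.sin(A)]);Y=np.array([-np.sin(A),np.cos(A)])
def case(p):p=np.asarray(p)[:2]-O;return p@X*1e3,p@Y*1e3
def world(x,y,z):return np.append(O+X*x/1e3+Y*y/1e3,z/1e3)
def st(env):
    o=env.get_obs();r=R.from_quat(o["ee_rot"]).as_matrix()
    print("t %.2f case %s z %.1f yaw %.2f tilt %.2f F %s gap %.1f"%(o["t"],np.round(case(o["tcp_pos"]),1),o["tcp_pos"][2]*1e3,np.degrees(np.arctan2(r[1,0],r[0,0])),np.degrees(np.arccos(-r[2,2])),np.round(o["force"],1),o["finger_gap"]*1e3))
E
python3 - <<'E'
import pickle
from h import *
from rig import env
d=pickle.load(open("d0.pkl","rb"))
st(env)
c=d["scene"];print("scene tab top",case(onz(c,(230.6,191.4),.1235)))
print(proj(c,world(-112,-60,123.5)),proj(d["top"],world(-112,-60,123.5)))
# bright steel in top crop
t=d["top"];h=cv2.cvtColor(t["pixels"],cv2.COLOR_RGB2HSV)
print("crop tab top",case(onz(t,(205+381/5,135+408/5),.1235)),"plate front",case(onz(t,(205+372/5,135+352/5),.0955)))
E
```

```text
t: 2.48
tcp_pos: [0.4446, 0.3016, 0.2315]
ee_rot: [0.996, 0.091, 0.0, -0.0]
force: [-0.8, 0.0, 0.1]
finger_gap: 0.0856
grasp_force: 0.0
t: 4.47
tcp_pos: [0.51, -0.0621, 0.2313]
ee_rot: [0.996, 0.09, -0.0, -0.0]
force: [0.0, 0.7, -0.3]
finger_gap: 0.085
grasp_force: 0.0
t 4.47 case [-113.5  -47.4] z 231.3 yaw 10.31 tilt 0.01 F [ 0.   0.7 -0.3] gap 85.0
scene tab top (np.float64(-113.92356477450704), np.float64(-57.68225256538185))
[230.92158683 191.91595085] [280.89165711 213.15240231]
crop tab top (np.float64(-122.46999713806993), np.float64(-58.857969022784076)) plate front (np.float64(-86.63175580985974), np.float64(-61.35542137672472))
```

```bash
python3 -m handwheel '[[[0,0.48,0,0],[0,0,0.8,0],[0,0,0.8,0],[0,0,0.8,0],[0,0,0.8,0],[0,0,0.8,0],[0,0,0.6,0],[0,0,0.4,0],[0,0,0.12,0],[0,0,0,0],[0,0,0,0]]]'
python3 - <<'E'
from h import *
from rig import env
st(env)
for n in("scene","top"):
    c=env.read_camera(n);im=c["pixels"]
    q=proj(c,world(-113,-60,120)).astype(int);s=im[q[1]-35:q[1]+35,q[0]-45:q[0]+45]
    cv2.imwrite(f"pics/{n}1.png",cv2.resize(s,None,fx=7,fy=7,interpolation=2)[...,::-1])
E
```

```text
t: 5.85
tcp_pos: [0.5133, -0.0723, 0.1039]
ee_rot: [0.996, 0.091, 0.001, -0.0]
force: [0.3, 0.4, 0.8]
finger_gap: 0.0854
grasp_force: 0.0
t 5.85 case [-112.   -58.1] z 103.9 yaw 10.43 tilt 0.06 F [0.3 0.4 0.8] gap 85.4
```

View pics/scene1.png

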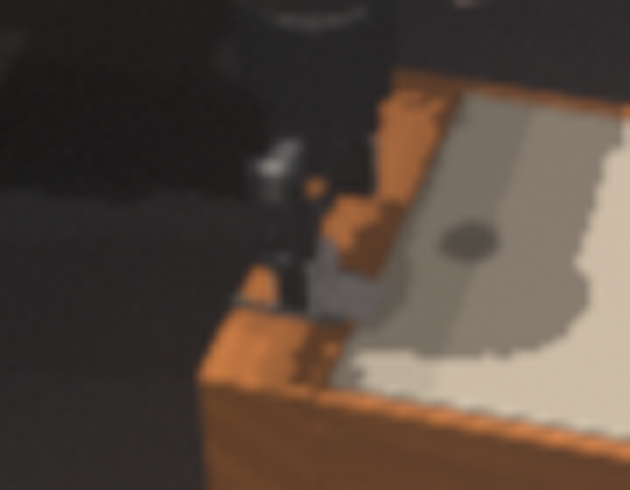

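The scene crop shows the fingers either side of the bolt at about (290,270), with the plate at (340,285) still over the lid edge. I'm closing gently.

```bash
python3 -m handwheel '[[[0,0,0,0],[0,0,0,0],[0,0,0,0],[0,0,0,0],[0,0,0,0],[0,0,0,0],[0,0,0,0],[0,0,0,0]]]' -1 30
```

```text
t: 6.95
tcp_pos: [0.5135, -0.0757, 0.104]
ee_rot: [0.996, 0.091, 0.0, 0.002]
force: [4.4, -22.1, -0.1]
finger_gap: 0.0172
grasp_force: 35.1
```

Gripped at a 17 mm gap. I'll shift the command by 3.5 mm to relieve the side load, then draw back.

```bash
python3 -m handwheel '[[[0,0.14,0,0],[-0.1,0,0,0],[-0.12,0,0,0],[-0.12,0,0,0],[-0.12,0,0,0],[-0.12,0,0,0],[-0.12,0,0,0],[-0.1,0,0,0],[0,0,0,0],[0,0,0,0]]]'
python3 -c "
from h import *
from rig import env
st(env)"
```

```text
t: 8.2
tcp_pos: [0.4943, -0.0797, 0.104]
ee_rot: [0.996, 0.091, 0.001, 0.0]
force: [2.5, -4.1, 6.3]
finger_gap: 0.0172
grasp_force: 36.0
t 8.20 case [-132.1  -61.9] z 104.0 yaw 10.46 tilt 0.08 F [ 2.5 -4.1  6.3] gap 17.2
```

```bash
python3 -m handwheel '[[[-0.06,0,0,0],[-0.06,0,0,0],[-0.06,0,0,0],[-0.06,0,0,0],[0,0,0,0],[0,0,0,0]]]'
python3 -c "
from h import *
from rig import env
st(env)"
```

```text
t: 8.95
tcp_pos: [0.4939, -0.0797, 0.1042]
ee_rot: [0.996, 0.092, 0.005, 0.0]
force: [21.3, -5.5, -14.8]
finger_gap: 0.0168
grasp_force: 33.5
t 8.95 case [-132.5  -61.8] z 104.2 yaw 10.52 tilt 0.62 F [ 21.3  -5.5 -14.8] gap 16.8
```

Bolt is at its stop: 20.5 mm of travel and the force rose to 21 N. I'll relax, release, lift and shut the fingers.

```bash
python3 -m handwheel '[[[0.1,0,0,0],[0.1,0,0,0],[0,0,0,0]]]'
python3 -m handwheel '[[[0,0,0,0],[0,0,0,0],[0,0,0,0],[0,0,0,0],[0,0,-0.5,0],[0,0,-0.8,0],[0,0,-0.8,0],[0,0,-0.3,0],[0,0,0,0]]]' 1
python3 -m handwheel '[[[0.78,-0.62,0,0],[0.78,-0.62,0,0],[0.78,-0.62,0,0],[0.78,-0.62,0,0],[0,0,0,0],[0,0,0,0],[0,0,0,0],[0,0,0,0]]]' -1
python3 - <<'E'
from h import *
from rig import env
st(env)
for n in("scene",):
    c=env.read_camera(n);im=c["pixels"]
    q=proj(c,world(-90,-30,110)).astype(int);s=im[q[1]-45:q[1]+35,q[0]-45:q[0]+55]
    cv2.imwrite(f"pics/{n}2.png",cv2.resize(s,None,fx=7,fy=7,interpolation=2)[...,::-1])
E
```

```text
t: 9.32
tcp_pos: [0.4942, -0.0798, 0.104]
ee_rot: [0.996, 0.091, 0.001, 0.0]
force: [6.0, -4.3, 4.0]
finger_gap: 0.0167
grasp_force: 35.9
t: 10.45
tcp_pos: [0.493, -0.0796, 0.1639]
ee_rot: [0.996, 0.091, 0.001, -0.0]
force: [-0.1, -0.5, -0.2]
finger_gap: 0.0849
grasp_force: 0.0
t: 11.45
tcp_pos: [0.5581, -0.0049, 0.1635]
ee_rot: [0.996, 0.091, 0.0, -0.0]
force: [0.3, -0.3, 0.1]
finger_gap: -0.0001
grasp_force: 0.0
t 11.45 case [-55.7   0.2] z 163.5 yaw 10.39 tilt 0.02 F [ 0.3 -0.3  0.1] gap -0.1
```

View pics/scene2.png

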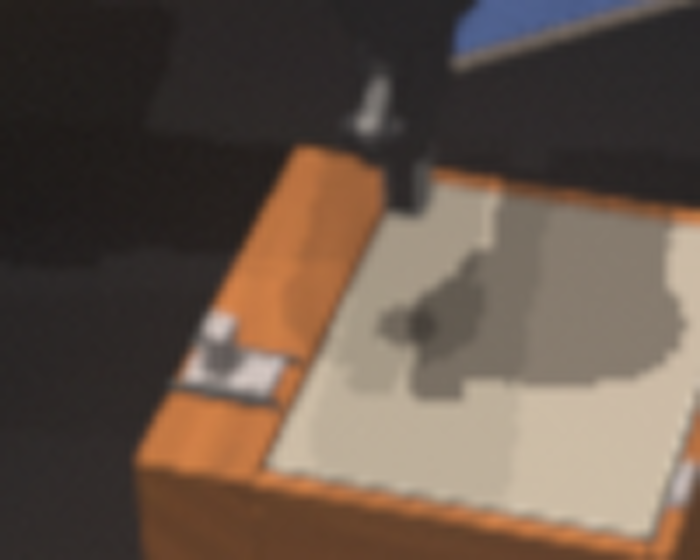

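The picture shows the bolt plate at (230,365) clear of the lid's front edge, with the fingers over the lid. I'm descending to just above the mark.

```bash
python3 -m handwheel '[[[0,0,0.8,0],[0,0,0.8,0],[0,0,0.6,0],[0,0,0.3,0],[0,0,0.16,0],[0,0,0,0]]]'
python3 -m handwheel '[[[0,0,0.04,0],[0,0,0.04,0],[0,0,0.04,0],[0,0,0,0]]]'
```

```text
t: 12.25
tcp_pos: [0.5585, -0.0046, 0.0969]
ee_rot: [0.996, 0.091, 0.0, 0.0]
force: [-0.6, 0.3, 0.2]
finger_gap: 0.0
grasp_force: 0.0
t: 12.75
tcp_pos: [0.5583, -0.0046, 0.0938]
ee_rot: [0.996, 0.091, -0.0, 0.0]
force: [0.2, 0.3, -0.3]
finger_gap: 0.0
grasp_force: 0.0
```

```bash
for i in 1; do python3 -m handwheel '[[[0,0,0.04,0],[0,0,0.04,0],[0,0,0.04,0],[0,0,0.04,0],[0,0,0,0]]]'|grep -E "^t|tcp|force:"; python3 -m handwheel '[[[0,0,0.04,0],[0,0,0.04,0],[0,0,0,0]]]'|grep -E "^t|tcp|force:"; done
python3 -m handwheel '[[[0,0,0.04,0],[0,0,0.04,0],[0,0,0,0]]]'|grep -E "^t|tcp|force:"
```

```text
t: 13.38
tcp_pos: [0.5583, -0.0046, 0.09]
force: [-1.5, 0.9, 3.4]
grasp_force: 1.8
t: 13.75
tcp_pos: [0.5583, -0.0046, 0.0878]
force: [-1.3, 0.1, 3.2]
grasp_force: 1.9
t: 14.12
tcp_pos: [0.5583, -0.0046, 0.0861]
force: [-2.3, 0.3, 7.0]
grasp_force: 3.4
```

```bash
python3 -m handwheel '[[[0,0,0.03,0],[0,0,0,0]]]'|grep -E "tcp|force:"; python3 -m handwheel '[[[0,0,0.03,0],[0,0,0,0]]]'|grep -E "tcp|force:"
```

```text
tcp_pos: [0.5583, -0.0046, 0.0854]
force: [-4.1, 0.2, 6.5]
grasp_force: 3.6
tcp_pos: [0.5584, -0.0046, 0.0846]
force: [-3.9, -0.0, 7.2]
grasp_force: 3.6
```

```bash
python3 -m handwheel '[[[0,0,0.03,0],[0,0,0,0]]]'|grep -E "tcp|force:"
```

```text
tcp_pos: [0.5583, -0.0046, 0.0839]
force: [-2.7, -0.3, 6.6]
grasp_force: 3.6
```

The pad force is the cleaner signal: about 1.9 on the spring alone and 3.6 against the catch. I'll press on in small steps.

```bash
python3 -m handwheel '[[[0,0,0.03,0],[0,0,0,0]]]'|grep -E "tcp|force:"
```

```text
tcp_pos: [0.5584, -0.0046, 0.0831]
force: [-2.9, 1.8, 6.8]
grasp_force: 3.6
```

```bash
python3 -m handwheel '[[[0,0,0.03,0],[0,0,0,0]]]'|grep -E "tcp|force:"
```

```text
tcp_pos: [0.5583, -0.0046, 0.0823]
force: [-1.4, 0.0, 5.0]
grasp_force: 3.0
```

```bash
python3 -m handwheel '[[[0,0,0.03,0],[0,0,0,0]]]'|grep -E "tcp|force:"
```

```text
tcp_pos: [0.5584, -0.0046, 0.0816]
force: [-2.5, 0.0, 7.0]
grasp_force: 3.6
```

Ambiguous dip, back to the catch plateau. I'll go one step at a time.

```bash
python3 -m handwheel '[[[0,0,0,0]]]'|grep -E "tcp|force:";python3 -m handwheel '[[[0,0,0.02,0],[0,0,0,0]]]'|grep -E "tcp|force:"
```

```text
tcp_pos: [0.5584, -0.0046, 0.0816]
force: [-3.0, -0.3, 7.0]
grasp_force: 3.6
tcp_pos: [0.5584, -0.0046, 0.0815]
force: [-4.5, 0.8, 10.5]
grasp_force: 5.4
```

A hard stop: force rises with almost no travel. So the dip at 8 mm was the catch giving, and I'm retreating now.

```bash
python3 -m handwheel '[[[0,0,-1,0],[0,0,-1,0],[-0.6,0,-1,0],[-1,0,-1,0],[-1,0,-0.5,0],[-1,0,0,0],[-0.6,0,0,0],[0,0,0,0]]]'
python3 - <<'E'
from h import *
from rig import env
st(env)
c=env.read_camera("scene");cv2.imwrite("pics/s3.png",c["pixels"][...,::-1])
E
```

```text
t: 17.0
tcp_pos: [0.4546, -0.0236, 0.1934]
ee_rot: [0.996, 0.091, 0.0, -0.0]
force: [0.2, -0.2, 0.4]
finger_gap: 0.0001
grasp_force: 0.0
t 17.00 case [-161.     0.5] z 193.4 yaw 10.43 tilt 0.03 F [ 0.2 -0.2  0.4] gap 0.1
```

View pics/s3.png

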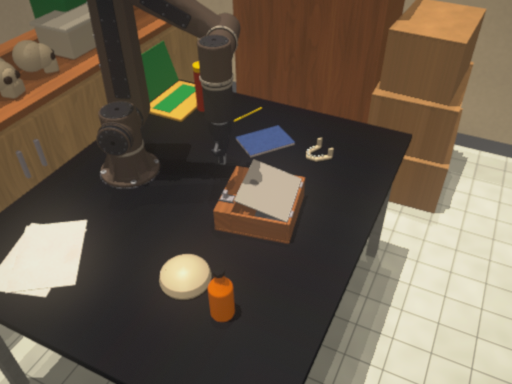

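The lid is rising: its front edge is up at about (250,170), and the hand is clear at (220,155). I'll wait for it.

```bash
Z='[[[0,0,0,0],[0,0,0,0],[0,0,0,0],[0,0,0,0],[0,0,0,0],[0,0,0,0],[0,0,0,0],[0,0,0,0],[0,0,0,0],[0,0,0,0],[0,0,0,0],[0,0,0,0],[0,0,0,0],[0,0,0,0],[0,0,0,0],[0,0,0,0],[0,0,0,0],[0,0,0,0],[0,0,0,0],[0,0,0,0]]]' 
python3 -m handwheel '[[[0,0,0,0],[0,0,0,0],[0,0,0,0],[0,0,0,0],[0,0,0,0],[0,0,0,0],[0,0,0,0],[0,0,0,0],[0,0,0,0],[0,0,0,0],[0,0,0,0],[0,0,0,0],[0,0,0,0],[0,0,0,0],[0,0,0,0],[0,0,0,0],[0,0,0,0],[0,0,0,0],[0,0,0,0],[0,0,0,0]]]' >/dev/null
python3 -m handwheel '[[[0,0,0,0],[0,0,0,0],[0,0,0,0],[0,0,0,0],[0,0,0,0],[0,0,0,0],[0,0,0,0],[0,0,0,0],[0,0,0,0],[0,0,0,0],[0,0,0,0],[0,0,0,0],[0,0,0,0],[0,0,0,0],[0,0,0,0],[0,0,0,0],[0,0,0,0],[0,0,0,0],[0,0,0,0],[0,0,0,0]]]' >/dev/null
python3 -m handwheel '[[[0,0,0,0],[0,0,0,0],[0,0,0,0],[0,0,0,0],[0,0,0,0],[0,0,0,0],[0,0,0,0],[0,0,0,0],[0,0,0,0],[0,0,0,0],[0,0,0,0],[0,0,0,0],[0,0,0,0],[0,0,0,0],[0,0,0,0],[0,0,0,0],[0,0,0,0],[0,0,0,0],[0,0,0,0],[0,0,0,0]]]' 
python3 - <<'E'
from h import *
from rig import env
a=env.read_camera("scene")["pixels"]
cv2.imwrite("pics/s4.png",cv2.resize(a[100:260,180:340],None,fx=3.5,fy=3.5)[...,::-1])
E
```

```text
t: 24.55
tcp_pos: [0.4551, -0.0235, 0.1933]
ee_rot: [0.996, 0.091, 0.0, -0.0]
force: [-0.9, 0.3, 0.1]
finger_gap: 0.0005
grasp_force: 0.0
```

View pics/s4.png

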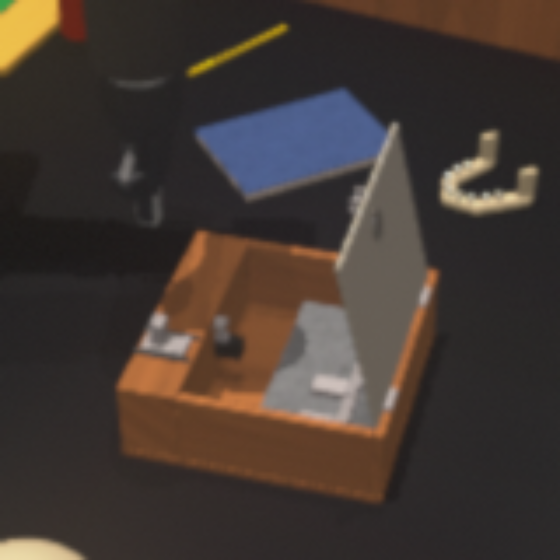

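The lid stands nearly upright (top edge at about (395,125)–(340,265)), and the bolt at (165,340) is drawn back. I'll wait a little longer, check it has stopped moving, then hand in.

```bash
python3 -c "
from rig import env;import numpy as np;np.save('a.npy',env.read_camera('scene')['pixels'])"
python3 -m handwheel '[[[0,0,0,0],[0,0,0,0],[0,0,0,0],[0,0,0,0],[0,0,0,0],[0,0,0,0],[0,0,0,0],[0,0,0,0],[0,0,0,0],[0,0,0,0],[0,0,0,0],[0,0,0,0],[0,0,0,0],[0,0,0,0],[0,0,0,0],[0,0,0,0]]]' >/dev/null
python3 - <<'E'
from rig import env;import numpy as np
b=env.read_camera('scene')['pixels'].astype(int);d=abs(b-np.load('a.npy'))[120:250,210:320].max(2)
n=(d>25).sum();print(n)
if n<5:print(env.hand_in())
E
```

```text
0
the job is handed in; nothing more can be done
None
```

The case is open and the job is handed in: I drew the bolt back to its stop, the catch gave about 8 mm down with no reading on the lid above about 12 N, and the lid now stands upright and still with the hand clear (the verdict was not shown).

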